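# Close and lock the dental articulator

## Task

Two dental articulators stand open on the bench. By pushing with the fingertips only, swing the upper arm of the one that carries the pair of jaw models gently down until it is fully closed, without letting it slam; then push its red-balled lock lever all the way over to the front. Lift, carry or tip nothing, keep that articulator about where it stands, and leave the other articulator and everything else alone.

Things in the scene. Friction and masses are not known exactly. Their poses are not given: they have to be found in the camera images.
- work: The articulator with the jaw models: bare-aluminium frame, loose, about 1.2 kg. Base plate 150 x 110 x 14 mm; origin at the centre of its underside. Front is -x (facing the robot within 0.33 rad), hinge at the rear (+x), z up. Lower jaw model (cream, pink, white teeth) up to z = 58 mm. Two posts (16 x 12 mm) at x = 50, y = +-42 mm, up to z = 114 mm. Slides if pushed with more than about 5 N.
- work_hinge (a point): Point on the hinge axis of the upper arm, in the middle between the posts: x = 50, y = 0, z = 105 mm in the base's frame; axes as the base's. The hinge axis runs along y.
- work_arm (a joint): Angle of the work articulator's upper arm (rad): 0 = fully closed (level, pointing to the base's front, hard stop), grows as the front end rises, 1.57 = upright, stop at 2.0 (leaning back past the hinge). Starts at 1.5 to 1.9. The hinge is stiff (0.16 N m): the arm stays where left and must be pushed all the way, with 2 to 4 N near its front end.
- work_arm_front (a point): Point on the middle of the arm's flat back (its top face when closed), 113 mm along from the hinge axis. The arm is a bar 44 mm wide, 10 mm thick, 119 mm long from the axis; closed, its top is 110 mm over the bench. Under it hang the upper jaw model and, near its front end, an 8 mm steel pin. Open, the flat back faces away from the robot. Axes: x along the arm to the hinge, z out of the flat back.
- work_lock (a joint): Angle of the work articulator's lock lever (rad): 0 = leaning 34 degrees to the rear, 0.59 = upright, 1.4 = all the way over to the front (hard stop, leaning 46 degrees forward). Starts at 0 to 0.25, stays where left; about 1 N at the ball moves it. Pivot at x = -4, y = -78, z = 30 mm in the base's frame (its right side), axis along y.
- work_lock_ball (a point): Centre of the red ball (18 mm diameter) on the work lock lever, 65 mm from its pivot. The stem is an 8 mm diameter steel rod. The lever swings in the plane y = -78 mm of the base's frame, 23 mm outside the base plate's edge.
- spare: The other articulator: same shape and sizes, blue frame, no jaw models. Leave alone. Origin and axes as for the work one.
- spare_arm_front (a point): Front end of the spare articulator's open upper arm, as on the work one. Its arm also starts open.
- spare_lock_ball (a point): Red ball of the spare articulator's lock lever; leave alone.
- jar: Steel jar with lid, 96 mm diameter, 103 mm high, loose; origin under its centre.
- bur_box: Teal box of burs, 50 x 75 x 46 mm, loose; origin under its centre.
- cast: Single cream stone jaw cast, 65 x 62 x 45 mm, loose; origin under its centre.
- wax_box: Yellow-green flat box of wax, 75 x 55 x 18 mm, loose; origin under its centre.
- bowl: Green mixing bowl, 110 mm diameter, 60 mm high, loose; origin under its centre.
- spatula: Plaster spatula with a wooden handle lying flat, 180 mm long, 18 mm wide, loose; origin under its middle.
There are look-alikes about, which are no part of the job. Leave any yellow look-alike of the work alone.

How it is judged:
On the way, in this order (a step that is already met when the one before it is completed fails the run):
1. the upper arm of the articulator with the jaw models is fully closed (within 0.06 rad) (value of joint work_arm below 0.06 rad), for 0.2 s.
2. then its lock lever is over to the front (past 1.2 rad) (value of joint work_lock above 1.2 rad and value of joint work_arm below 0.06 rad), for 0.2 s.
At the end, for the whole second after the job is handed in: Work arm closed within 0.06 rad, its lock lever past 1.2 rad; the work articulator flat, at rest, within 40 mm of its start; the spare one within 20 mm (its arm end and lever within 25 mm), every other thing within 30 mm of its start (all of step 2 and distance of work from where it was at the start of the episode below 0.04 m and angle between work's own z axis and vertical below 0.05 rad and height (world z) of work below 0.005 m and linear speed of work below 0.02 m/s and distance of spare from where it was at the start of the episode below 0.02 m and distance of each of spare_arm_front, spare_lock_ball from where it was at the start of the episode below 0.025 m and distance of each of jar, bur_box, cast, wax_box, bowl, spatula from where it was at the start of the episode below 0.03 m); the robot touches nothing.
It fails at once if the work articulator is lifted (10 mm) or tipped (0.15 rad) (height (world z) of work above 0.01 m or angle between work's own z axis and vertical above 0.15 rad).
It fails at once if the work articulator is shoved more than 60 mm (distance of work from where it was at the start of the episode above 0.06 m).
It fails at once if the arm slams shut (faster than 2.5 rad/s in the last 0.25 rad) (value of joint work_arm below 0.25 rad and velocity of joint work_arm below -2.5 rad/s).
It fails at once if the spare articulator is disturbed, opened, closed or locked (20 mm; 25 mm at arm end or lever) (distance of spare from where it was at the start of the episode above 0.02 m or distance of any of spare_arm_front, spare_lock_ball from where it was at the start of the episode above 0.025 m).
It fails at once if a bystander is moved more than 30 mm or lifted (distance of any of jar, bur_box, cast, wax_box, bowl, spatula from where it was at the start of the episode above 0.03 m).
It also fails if it takes over 51 s, if anything falls off the work surface, if the arm or the gripper's body presses on something with over 40 N, if the wrist force passes 120 N, or if a joint passes its speed limit or range.

## Robot

A 6-joint arm with a two-finger parallel gripper is mounted at the origin on the work surface. World frame = base frame: x ahead of the robot, y to its left, z up, the work surface at z = 0. Lengths are in m, angles in rad, forces in N, time in s.
With the tool pointing down it reaches from about 0.4 to 0.825 m from the base axis. Payload 7 kg.
Tool frame: the origin (TCP) lies at the very end of the fingers, on their centre line; the grasp point (between the pads) lies 19 mm behind it (arm.grip_point_offset is the distance from the TCP to the grasp point, in m); z points along the fingers, y is the line along which they close (so a half turn about z gives the same grasp; the last joint's range is limited). The gripper opens to 88 mm and grips with 3 to 60 N. Pads are 19 mm wide; open, the fingers measure 130 mm over their backs; the gripper's body (78 mm by 193 mm) begins 47 mm behind the grasp point.
Start: joints at [1.494, 0.359, 0.012, 0, -1.224, -0.288], TCP at [0.241, 0.631, 0.227] pointing down, gripper open.
Joint ranges: [-3.07, 3.07], [-1.43, 2.12], [-1.02, 1.25], [-3.03, 1.67], [-3.05, -0], [-3.03, 3.03]. Speed limits (rad/s): [2.39, 2.39, 3.01, 3.14, 3.14, 3.14].

## Interface

Orientations are given as [roll, pitch, yaw] about the fixed x, y, z axes, in that order (R = Rz(yaw) Ry(pitch) Rx(roll)).
In Python, from station import arm, cams gives the robot as it stands.
- The arm moves only by the shell command python3 -m handwheel 'ROWS' [FORCE]. ROWS is JSON, a list that holds one entry, the list of rows, each a list of 7 numbers: the shift along the tool's x, y, z normalised to -1 to 1, where 1 is 0.08 m, then the turn, a rotation vector about the tool's x, y, z normalised to -1 to 1, where 1 is 0.5 rad, then the closure in counts, from 0 (fully open) to 255 (shut). In form: [[[x, y, z, wx, wy, wz, hand], ...]]. A call has 1 to 5 rows; each row is the pose to reach, as a shift and turn from the pose commanded when the call began, along the tool's axes at that moment; what a row does not reach only later rows make up. A row lasts 1/8 s, in which the tool goes at most 62.5 mm and 10.7 degrees, less where a joint would pass 70% of its speed; a pose out of reach is approached as far as the arm can. A call with a number of a shift or a turn outside -1 to 1 is refused whole. A call with a gripper value outside its range is refused whole. The fingers move at their own pace and stop on an object; FORCE is the grip in N (left out, the last holds). Time passes only in rows, so rows that repeat a pose let the fingers close. It gives the time, the measured TCP pose, the force, the opening and the grip force at its end, in the units of the state.
- arm.get_state(): the state, without advancing time (a new reading comes with each control period).
- cams.grab_frame(name): name is "scene" or "side" or "wrist"; returns the picture (480x640x3 uint8, blue, green, red); there is no depth.
- cams.camera_info(name): a dict with "camera_matrix" (3x3 intrinsics, pixels), "R" (3x3) and "t" (3): a world point X has camera coordinates R X + t; the wrist camera has in their place "hand_eye" (4x4, takes a point from camera to tool coordinates, whose origin is the TCP and whose axes are the flange's). Camera axes: x right, y down, z forward; pixel columns grow to the right and rows downward; lengths in m; the calibration is good to about 2 mm. A picture is of the moment at which its call begins: read the wrist's pose just before it. camera_info takes no time and is no camera call.
- arm.job_done(): hands the job in; it is judged then, once.
The state is a dict: "t": time; "q": joint angles; "qd": joint speeds; "joint_efforts": joint torques, N m; "eef_pos": TCP position; "ee_rot": TCP orientation; "force": force on the tool from outside, world axes, zero at the start; "moment": the same for the moment, N m; "width": finger opening in m; "gripper_force": force on a finger pad.
Only numpy, scipy, OpenCV 4.12 (cv2) and the standard library are available. Lean on these libraries where they do the work, as an engineer would, in place of code of your own. Each camera call takes 0.05 s, during which the arm holds its last target. There are 200 camera calls.

## Working session

There is one attempt and no reset: what is moved stays moved. The work goes in short steps, Python scripts to look and compute and a shell command to move; the robot and the scene stay as the last step left them, time stands still between calls to the robot, and variables do not carry over. Pictures are saved under pics/ and viewed, at most 10 in all, crops included, and the job is handed in when it is done.

```bash
mkdir -p pics; ls; python3 - <<'E'
from station import arm,cams
import cv2,numpy as np
s=arm.get_state();print(s)
for n in("scene","side"):
    cv2.imwrite(f"pics/{n}0.png",cams.grab_frame(n))
for n in("scene","side","wrist"):print(n,cams.camera_info(n))
E
```

```text
pics
{'t': 0.0, 'q': array([ 1.49411482e+00,  3.59378275e-01,  1.10445250e-02, -3.12973498e-04,
       -1.22407224e+00, -2.88129867e-01]), 'qd': array([-0.00017187, -0.00176648,  0.00148298,  0.00221822, -0.00063539,
       -0.00168159]), 'joint_efforts': array([-6.50894999e-04, -5.82721961e+01,  2.93045551e+01,  6.99691460e+00,
        6.80463592e-03, -1.75280138e-04]), 'eef_pos': array([0.24066727, 0.63012156, 0.2256287 ]), 'ee_rot': array([ 3.13996573e+00, -1.75356381e-04, -3.64917827e-01]), 'force': array([ 0.00562565, -0.25537043, -0.24921401]), 'moment': array([0.02217845, 0.06113827, 0.05032909]), 'gripper_force': 0.0, 'width': 0.0875778925861651}
scene {'camera_matrix': array([[505.2284028 ,   0.        , 324.81472381],
       [  0.        , 505.2284028 , 246.82019859],
       [  0.        ,   0.        ,   1.        ]]), 'R': array([[-0.26818853,  0.96336037, -0.00342177],
       [ 0.78043504,  0.21517908, -0.58704268],
       [-0.56479736, -0.16010859, -0.80954875]]), 't': array([ 0.10932427, -0.3356385 ,  1.51518333])}
side {'camera_matrix': array([[599.15261983,   0.     
[... 160 characters left out ...]
7, -0.0074887 ],
       [-0.29933691, -0.69760542, -0.65095629],
       [ 0.24760913,  0.60207134, -0.75907827]]), 't': array([-0.48760905,  0.22403973,  1.30659702])}
wrist {'camera_matrix': array([[409.13687753,   0.        , 317.21443105],
       [  0.        , 409.13687753, 233.9333056 ],
       [  0.        ,   0.        ,   1.        ]]), 'hand_eye': array([[-3.96112017e-04, -9.65501815e-01, -2.60396023e-01,
         6.90852571e-02],
       [ 9.99999813e-01, -5.03974385e-04,  3.47456306e-04,
        -2.86144744e-04],
       [-4.66702619e-04, -2.60395836e-01,  9.65501834e-01,
        -1.56538551e-01],
       [ 0.00000000e+00,  0.00000000e+00,  0.00000000e+00,
         1.00000000e+00]])}
```

View pics/scene0.png

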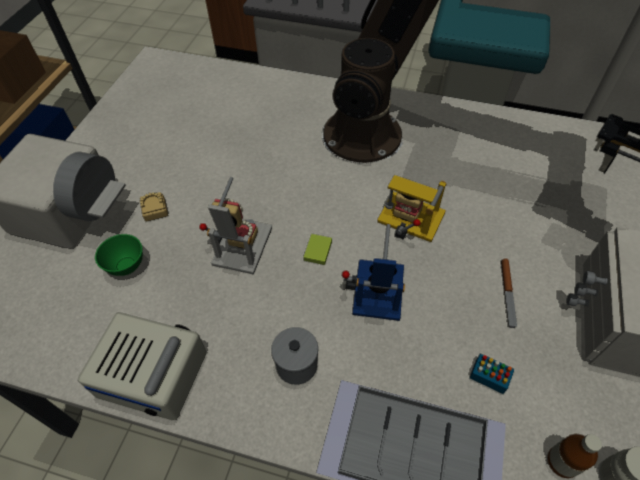

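View pics/side0.png

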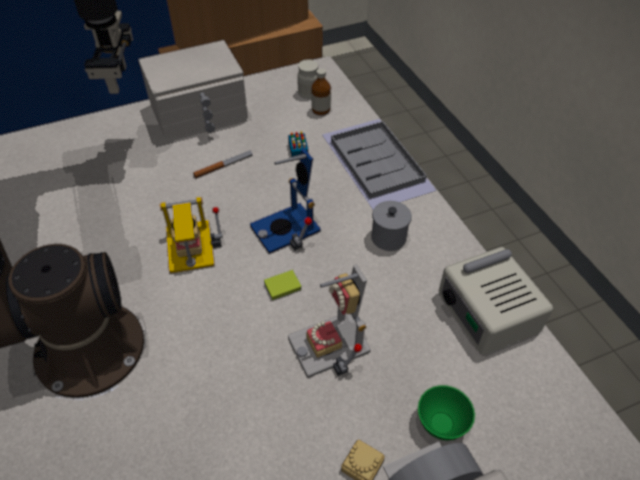

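The work articulator stands at scene (240,240), with its red ball at (204,227); in the side view it is at (330,340), with the ball at (358,348). The spare (blue) is at scene (380,290) and the yellow look-alike at (412,207). I'll enlarge it to read off the corners.

```bash
python3 - <<'E'
import cv2,numpy as np
a=cv2.imread("pics/scene0.png")[170:280,190:280];b=cv2.imread("pics/side0.png")[265:385,280:380]
a=cv2.resize(a,None,fx=4.4,fy=4.4,interpolation=3);b=cv2.resize(b,None,fx=4,fy=4,interpolation=3)
h=max(a.shape[0],b.shape[0]);o=np.zeros((h,a.shape[1]+b.shape[1],3),np.uint8)
o[:a.shape[0],:a.shape[1]]=a;o[:b.shape[0],a.shape[1]:]=b
print(o.shape,a.shape);cv2.imwrite("pics/crop.png",o)
E
```

```text
(484, 796, 3) (484, 396, 3)
```

View pics/crop.png

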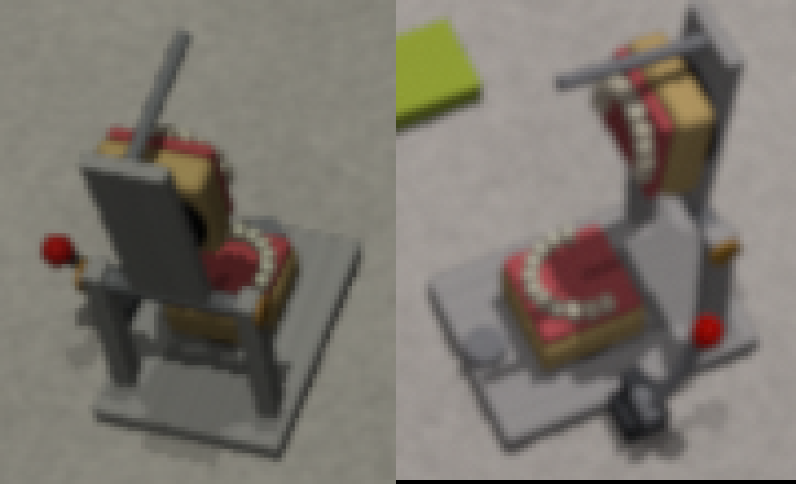

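```bash
cat > h.py <<'E'
import numpy as np
from scipy.spatial.transform import Rotation as Ro
def proj(ci,X):
    c=ci["R"]@X+ci["t"];p=ci["camera_matrix"]@c;return p[:2]/p[2]
def base(p,X):
    c,s=np.cos(p[2]),np.sin(p[2]);X=np.asarray(X,float)
    return np.array([p[0]+c*X[0]-s*X[1],p[1]+s*X[0]+c*X[1],X[2]])
def armpt(p,a,d,y,up):   # d along from hinge, up out of flat back
    return base(p,[.05-d*np.cos(a)+up*np.sin(a),y,.105+d*np.sin(a)+up*np.cos(a)])
def ball(p,l,r=.065):
    th=l-np.deg2rad(34);return base(p,[-.004-r*np.sin(th),-.078,.03+r*np.cos(th)])
def totool(s,T):
    "world point -> shift in tool axes, units of 0.08"
    return Ro.from_euler('xyz',s["ee_rot"]).inv().apply(np.asarray(T)-s["eef_pos"])/.08
E
python3 - <<'E'
from station import cams
from h import *
from scipy.optimize import least_squares
S,D=cams.camera_info("scene"),cams.camera_info("side")
sc=lambda u,v:np.array([190+u/4.4-.4,170+v/4.4-.4]); sd=lambda u,v:np.array([280+(u-396)/4-.4,265+v/4-.4])
def f(q):
    p=q[:3];a,l=q[3:]
    o=[(S,base(p,[.075,-.055,.014]),sc(97,410)),(S,base(p,[.075,.055,.014]),sc(280,447)),(S,base(p,[-.075,.055,.014]),sc(360,243)),
    (D,base(p,[-.075,-.055,.014]),sd(508,440)),(D,base(p,[-.075,.055,.014]),sd(430,290)),(D,base(p,[.075,-.055,.014]),sd(755,345)),
    (S,ball(p,l),sc(57,249)),(D,ball(p,l),sd(708,331)),
    (S,armpt(p,a,.119,-.022,.005),sc(83,168)),(S,armpt(p,a,.119,.022,.005),sc(171,180)),(D,armpt(p,a,.119,-.022,.005),sd(742,65))]
    return np.concatenate([proj(c,X)-u for c,X,u in o])
r=least_squares(f,[.6,-.2,0,1.7,.1],loss='soft_l1');print(r.x,r.fun.round(1).reshape(-1,2).tolist())
p=r.x[:3]
print('front',armpt(p,r.x[3],.113,0,.005),'ball',ball(p,r.x[4]),'hinge',base(p,[.05,0,.105]))
def ground(c,u,z):
    A=c["R"].T@np.linalg.inv(c["camera_matrix"])@[*u,1];o=-c["R"].T@c["t"];return o+A*(z-o[2])/A[2]
for n,u,z in(("blue",(380,290),.01),("wax",(318,248),.01),("jar",(295,350),.103),("bowl",(121,252),.05),("cast",(153,206),.04),("yellow",(412,210),.02),("whitebox",(75,190),.1),("blueball",(346,275),.08),("bluearmend",(387,262),.2)):print(n,ground(S,u,z).round(3))
E
```

```text
[ 0.48190049 -0.19634126  0.05075481  1.67815193  0.12773657] [[-1.8, 0.3], [-0.0, 0.2], [-0.7, -1.2], [-0.6, 0.8], [-2.8, -2.5], [0.7, -3.1], [-0.4, 0.7], [-1.1, -0.4], [-1.2, -0.5], [-1.2, 0.2], [-0.6, -2.1]]
front [ 0.54889322 -0.19293814  0.2168137 ] ball [ 0.51101194 -0.27296302  0.0880787 ] hinge [ 0.5318361  -0.19380461  0.105     ]
blue [0.522 0.166 0.01 ]
wax [ 0.443 -0.008  0.01 ]
jar [0.758 0.037 0.103]
bowl [ 0.607 -0.448  0.05 ]
cast [ 0.449 -0.448  0.04 ]
yellow [0.268 0.197 0.02 ]
whitebox [ 0.495 -0.619  0.1  ]
blueball [0.547 0.088 0.08 ]
bluearmend [0.571 0.174 0.2  ]
```

The fit holds: it puts the base at (0.482,-0.196) with yaw 0.05, the arm at 1.68 rad and the lever at 0.13 rad. I'll raise the tool, close the fingers, turn to yaw 0.05, then travel over to behind the open arm.

```bash
python3 -m handwheel '[[[0,0,-1,0,0,-0.83,255],[0,0,-1,0,0,-0.83,255],[0,0,-1,0,0,-0.83,255],[0,0,-1,0,0,-0.83,255]]]' 10
python3 -m handwheel '[[[0.385,0.95,0,0,0,0,255],[0.385,0.95,0,0,0,0,255]]]'
python3 -m handwheel '[[[0.385,0.95,0,0,0,0,255],[0.385,0.95,0,0,0,0,255]]]'
python3 -m handwheel '[[[0.385,0.95,0,0,0,0,255],[0.385,0.95,0,0,0,0,255]]]'
python3 -m handwheel '[[[0.385,0.95,0,0,0,0,255],[0.385,0.95,0,0,0,0,255]]]'
```

```text
t: 0.6
eef_pos: [0.2407, 0.6303, 0.3062]
ee_rot: [3.141, 0.0, 0.05]
force: [0.3, -0.9, -0.4]
width: 0.0532
gripper_force: 0.0
t: 0.85
eef_pos: [0.2762, 0.5538, 0.3063]
ee_rot: [3.14, 0.0, 0.048]
force: [-0.4, 0.8, 0.1]
width: 0.0333
gripper_force: 0.0
t: 1.1
eef_pos: [0.3108, 0.4794, 0.3068]
ee_rot: [3.142, -0.0, 0.048]
force: [-0.6, 0.6, -0.3]
width: 0.0131
gripper_force: 0.0
t: 1.35
eef_pos: [0.3452, 0.4054, 0.3067]
ee_rot: [-3.141, -0.0, 0.048]
force: [-0.2, 0.1, 0.5]
width: 0.0004
gripper_force: 0.0
t: 1.6
eef_pos: [0.3798, 0.3314, 0.3067]
ee_rot: [-3.141, -0.0, 0.048]
force: [-0.1, 0.0, -1.0]
width: 0.0001
gripper_force: 0.0
```

```bash
python3 -m handwheel '[[[0.385,0.95,0,0,0,0,255],[0.385,0.95,0,0,0,0,255]]]' >/dev/null
python3 -m handwheel '[[[0.385,0.95,0,0,0,0,255],[0.385,0.95,0,0,0,0,255]]]'>/dev/null
python3 -m handwheel '[[[0.385,0.95,0,0,0,0,255],[0.385,0.95,0,0,0,0,255]]]'>/dev/null
python3 -m handwheel '[[[0.385,0.95,0,0,0,0,255],[0.385,0.95,0,0,0,0,255]]]'>/dev/null
python3 -m handwheel '[[[0.385,0.95,0,0,0,0,255],[0.385,0.95,0,0,0,0,255]]]'>/dev/null
python3 -m handwheel '[[[0.385,0.95,0,0,0,0,255],[0.385,0.95,0,0,0,0,255]]]'
python3 -m handwheel '[[[0.385,0.95,0,0,0,0,255],[0.385,0.95,0,0,0,0,255],[0.385,0.95,0,0,0,0,255]]]'
python3 - <<'E'
from station import arm,cams
from h import *
import cv2
s=arm.get_state();im=cams.grab_frame("wrist")
c=cams.camera_info("wrist");H=c["hand_eye"]
R=Ro.from_euler('xyz',s["ee_rot"])
p=[.4819,-.1963,.0508]
for X in(armpt(p,1.678,.119,-.022,.005),armpt(p,1.678,.119,.022,.005),base(p,[-.075,-.055,.014]),base(p,[-.075,.055,.014]),base(p,[.075,-.055,.014]),ball(p,.1277)):
    x=R.inv().apply(X-s["eef_pos"]);x=H[:3,:3].T@(x-H[:3,3]);u=c["camera_matrix"]@x;u=u[:2]/u[2];print(u)
    cv2.circle(im,tuple(int(v) for v in u),4,(255,0,255),1)
cv2.imwrite("pics/w1.png",im)
E
```

```text
t: 3.1
eef_pos: [0.588, -0.1148, 0.3054]
ee_rot: [3.141, 0.001, 0.048]
force: [-0.2, 0.3, 0.1]
width: 0.0004
gripper_force: 0.0
t: 3.48
eef_pos: [0.6216, -0.1879, 0.3053]
ee_rot: [-3.141, 0.002, 0.048]
force: [-0.4, 1.2, -0.7]
width: 0.0007
gripper_force: 0.0
[354.02205763 347.20770797]
[286.79663465 347.38552104]
[363.60123572 360.73390757]
[274.7774337  360.96735465]
[367.13407642 244.67459872]
[397.44132081 313.67648278]
```

View pics/w1.png

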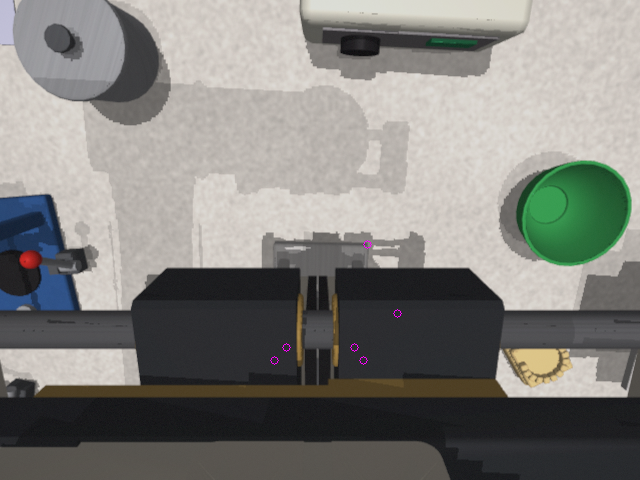

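The marks fall on the base's rear-right corner at (368,243), and the base's rear edge lies along row 243, so the pose holds. Next I'll go down behind the arm, then ease up to it.

```bash
python3 -m handwheel '[[[0,0,1,0,0,0,255],[0,0,1,0,0,0,255]]]'
python3 -m handwheel '[[[-0.3,0,0.25,0,0,0,255],[-0.56,0,0.25,0,0,0,255],[-0.56,0,0.25,0,0,0,255]]]'
python3 -m handwheel '[[[-0.1,0,0,0,0,0,255],[-0.2,0,0,0,0,0,255],[-0.3,0,0,0,0,0,255],[-0.38,0,0,0,0,0,255],[-0.38,0,0,0,0,0,255]]]'
python3 - <<'E'
from station import cams
import cv2,numpy as np
a=cams.grab_frame("scene")[130:280,160:310];b=cams.grab_frame("side")[235:385,260:410]
cv2.imwrite("pics/c2.png",cv2.resize(np.hstack([a,b]),(800,400),interpolation=3))
E
```

```text
t: 3.78
eef_pos: [0.6189, -0.1856, 0.2233]
ee_rot: [-3.14, 0.005, 0.051]
force: [-0.2, -0.0, -0.4]
width: 0.0006
gripper_force: 0.0
t: 4.15
eef_pos: [0.576, -0.189, 0.2083]
ee_rot: [3.141, -0.001, 0.051]
force: [1.2, -0.1, 0.8]
width: 0.0005
gripper_force: 0.0
t: 4.78
eef_pos: [0.5454, -0.1912, 0.2067]
ee_rot: [-3.142, 0.0, 0.05]
force: [-0.4, -0.3, -0.7]
width: 0.0002
gripper_force: 0.0
```

View pics/c2.png

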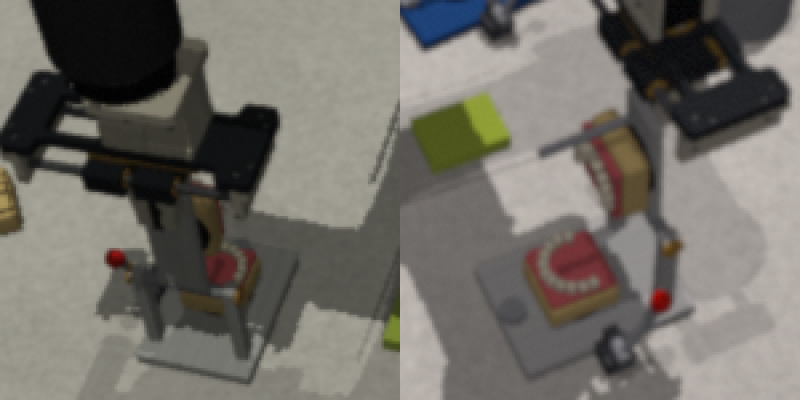

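The arm is now about upright, with the fingers against its back, and the base hasn't moved. I'll go on along the arc.

```bash
python3 -m handwheel '[[[-0.17,0,0.01,0,0,0,255],[-0.34,0,0.03,0,0,0,255],[-0.52,0,0.09,0,0,0,255],[-0.69,0,0.17,0,0,0,255],[-0.69,0,0.17,0,0,0,255]]]'
```

```text
t: 5.5
eef_pos: [0.4892, -0.194, 0.1925]
ee_rot: [-3.141, 0.001, 0.05]
force: [0.7, -0.2, 1.0]
width: 0.0004
gripper_force: 0.0
```

```bash
python3 -m handwheel '[[[-0.15,0,0.11,0,0,0,255],[-0.29,0,0.24,0,0,0,255],[-0.41,0,0.38,0,0,0,255],[-0.5,0,0.54,0,0,0,255],[-0.5,0,0.54,0,0,0,255]]]'
python3 -m handwheel '[[[-0.03,0,0.08,0,0,0,255],[-0.05,0,0.16,0,0,0,255],[-0.08,0,0.23,0,0,0,255],[-0.09,0,0.3,0,0,0,255],[-0.09,0,0.3,0,0,0,255]]]'
```

```text
t: 6.12
eef_pos: [0.4495, -0.1959, 0.1485]
ee_rot: [-3.141, 0.003, 0.05]
force: [0.9, -0.4, 0.7]
width: 0.0004
gripper_force: 0.0
t: 6.75
eef_pos: [0.4434, -0.1963, 0.1252]
ee_rot: [-3.141, 0.001, 0.05]
force: [-0.3, 0.0, -0.3]
width: 0.0004
gripper_force: 0.0
```

```bash
python3 -m handwheel '[[[0,0,0.05,0,0,0,255],[0,0,0.1,0,0,0,255],[0,0,0.14,0,0,0,255],[0,0,0.17,0,0,0,255],[0,0,0.17,0,0,0,255]]]'
python3 -m handwheel '[[[0,0,0.02,0,0,0,255],[0,0,0.02,0,0,0,255]]]'
python3 - <<'E'
from station import cams
import cv2,numpy as np
a=cams.grab_frame("scene")[130:280,160:310];b=cams.grab_frame("side")[235:385,260:410]
cv2.imwrite("pics/c3.png",cv2.resize(np.hstack([a,b]),(800,400),interpolation=3))
E
```

```text
t: 7.38
eef_pos: [0.4437, -0.1963, 0.112]
ee_rot: [-3.142, 0.0, 0.05]
force: [0.0, -0.2, 1.1]
width: 0.0002
gripper_force: 0.0
t: 7.62
eef_pos: [0.4438, -0.1963, 0.1105]
ee_rot: [-3.142, -0.0, 0.05]
force: [0.5, 0.2, -0.3]
width: 0.0005
gripper_force: 0.0
```

View pics/c3.png

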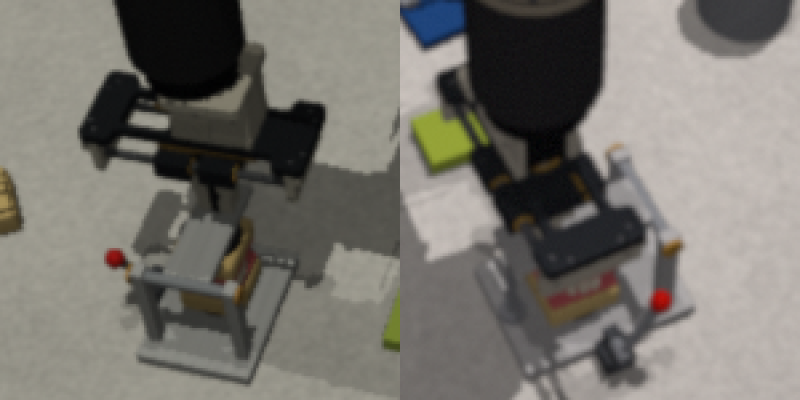

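The arm is down, almost level, and the base is where it was. I'll press slightly more until I feel the stop.

```bash
python3 -m handwheel '[[[0,0,0.01,0,0,0,255],[0,0,0.01,0,0,0,255]]]' | grep -E 'pos|force: \['
python3 -m handwheel '[[[0,0,0.015,0,0,0,255],[0,0,0.015,0,0,0,255]]]'| grep -E 'pos|force: \['
python3 -m handwheel '[[[0,0,0.015,0,0,0,255],[0,0,0.015,0,0,0,255],[0,0,0.015,0,0,0,255]]]'| grep -E 'pos|force: \['
```

```text
eef_pos: [0.4439, -0.1963, 0.1102]
force: [-1.5, 2.3, 5.1]
eef_pos: [0.4439, -0.1964, 0.11]
force: [-5.6, 3.9, 16.5]
eef_pos: [0.444, -0.1964, 0.1099]
force: [-9.8, 6.8, 26.9]
```

Contact came at z = 0.110, which is exactly the closed height, and the force built up against the stop, so the arm is closed. Now I'll back off and go round to behind the lever ball, offset outward to clear the post.

```bash
python3 -m handwheel '[[[0,0,-0.3,0,0,0,255],[0,0,-1,0,0,0,255],[0,0,-1,0,0,0,255]]]' | grep -E 'pos|force: \['
python3 -m handwheel '[[[0.65,0.56,0,0,0,0,255],[0.65,0.56,0,0,0,0,255]]]'| grep -E 'pos|force: \['
python3 -m handwheel '[[[0.64,0.56,0,0,0,0,255],[0.64,0.56,0,0,0,0,255],[0.64,0.56,0,0,0,0,255]]]'| grep -E 'pos|force: \['
python3 - <<'E'
from station import arm,cams
from h import *
import cv2
s=arm.get_state();im=cams.grab_frame("wrist")
c=cams.camera_info("wrist");H=c["hand_eye"];R=Ro.from_euler('xyz',s["ee_rot"])
p=[.4819,-.1963,.0508]
for X in(ball(p,.1277),base(p,[.075,-.055,.014]),base(p,[.075,.055,.014]),base(p,[.058,-.048,.114])):
    x=R.inv().apply(X-s["eef_pos"]);x=H[:3,:3].T@(x-H[:3,3]);u=c["camera_matrix"]@x;u=u[:2]/u[2];print(u)
    cv2.circle(im,tuple(int(v) for v in u),4,(255,0,255),1)
b=cams.grab_frame("side")[235:385,260:410]
cv2.imwrite("pics/w4.png",np.hstack([cv2.resize(im,(480,360)),cv2.resize(b,(320,360))]))
print(Ro.from_euler('z',-p[2]).apply(s["eef_pos"]-[p[0],p[1],0]))
E
```

```text
eef_pos: [0.4465, -0.1968, 0.1916]
force: [0.0, 0.3, -0.7]
eef_pos: [0.4999, -0.2399, 0.1861]
force: [-0.6, 0.5, -0.9]
eef_pos: [0.5508, -0.2806, 0.186]
force: [-0.0, -0.4, 0.2]
[303.78333785 291.14266857]
[277.74092188 198.05801107]
[142.4089917  198.30175928]
[250.74521427 256.93337713]
[ 0.06449388 -0.0876718   0.18604688]
```

View pics/w4.png

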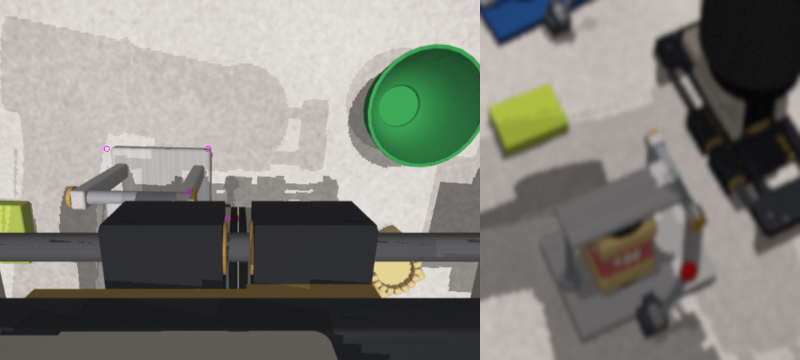

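The arm is closed, the lever is untouched at the rear, and the base sits 3–4 mm further towards -y than I estimated. I'll go down with a small outward correction.

```bash
python3 -m handwheel '[[[0,0.05,0.5,0,0,0,255],[0,0.05,0.9,0,0,0,255],[0,0.05,0.9,0,0,0,255]]]' | grep -E 'pos|force: \['
python3 -m handwheel '[[[0,0,0.25,0,0,0,255],[0,0,0.5,0,0,0,255],[0,0,0.5,0,0,0,255]]]'| grep -E 'pos|force: \['
python3 -m handwheel '[[[-0.1,0,0,0,0,0,255],[-0.2,0,0,0,0,0,255],[-0.3,0,0,0,0,0,255],[-0.4,0,0,0,0,0,255],[-0.4,0,0,0,0,0,255]]]'| grep -E 'pos|force: \['
```

```text
eef_pos: [0.5493, -0.2836, 0.1138]
force: [0.1, -0.3, 0.8]
eef_pos: [0.5512, -0.2842, 0.076]
force: [-0.2, 0.4, 0.2]
eef_pos: [0.5188, -0.2863, 0.0756]
force: [0.8, -0.2, 0.6]
```

```bash
python3 -m handwheel '[[[-0.12,0,0,0,0,0,255],[-0.24,0,0,0,0,0,255],[-0.36,0,0,0,0,0,255],[-0.48,0,0,0,0,0,255],[-0.5,0,0,0,0,0,255]]]' | grep -E 'pos|force: \['
python3 -m handwheel '[[[-0.07,0,0,0,0,0,255],[-0.13,0,0.02,0,0,0,255],[-0.18,0,0.03,0,0,0,255],[-0.18,0,0.03,0,0,0,255]]]'| grep -E 'pos|force: \['
python3 -m handwheel '[[[-0.05,0,0,0,0,0,255],[-0.08,0,0,0,0,0,255],[-0.08,0,0,0,0,0,255]]]'| grep -E 'pos|force: \['
python3 - <<'E'
from station import cams
import cv2,numpy as np
a=cams.grab_frame("scene")[130:280,160:310];b=cams.grab_frame("side")[235:385,260:410]
cv2.imwrite("pics/c5.png",cv2.resize(np.hstack([a,b]),(800,400),interpolation=3))
E
```

```text
eef_pos: [0.4787, -0.2882, 0.0753]
force: [0.8, -0.7, -1.3]
eef_pos: [0.4648, -0.289, 0.0729]
force: [0.1, -0.1, -0.2]
eef_pos: [0.4587, -0.2892, 0.073]
force: [0.8, -0.0, -0.5]
```

View pics/c5.png

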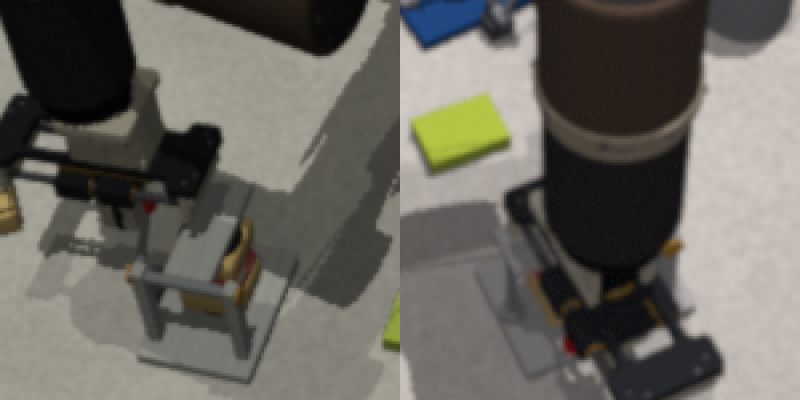

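```bash
python3 - <<'E'
from station import cams,arm
from h import *
S,D=cams.camera_info("scene"),cams.camera_info("side")
p=[.4819,-.1983,.0508]
for l in(.13,.6,.9,1.1,1.2,1.3,1.4):print(l,ball(p,l).round(3),proj(S,ball(p,l)).round(1),proj(D,ball(p,l)).round(1))
# triangulate
import cv2
P=lambda c:c["camera_matrix"]@np.c_[c["R"],c["t"]]
X=cv2.triangulatePoints(P(S),P(D),np.array([216.3,207.6]),np.array([323.7,363.6]));print((X[:3]/X[3]).T)
print(arm.get_state()["eef_pos"])
E
```

```text
0.13 [ 0.511 -0.275  0.088] [201.4 226.7] [356.8 347.8]
0.6 [ 0.481 -0.276  0.095] [205.3 215.5] [343.9 351.7]
0.9 [ 0.462 -0.277  0.092] [208.3 210.3] [335.3 356.2]
1.1 [ 0.45  -0.278  0.087] [210.4 208. ] [329.8 359.8]
1.2 [ 0.445 -0.278  0.083] [211.5 207.2] [327.3 361.8]
1.3 [ 0.44  -0.279  0.079] [212.5 206.7] [325.  363.8]
1.4 [ 0.435 -0.279  0.075] [213.5 206.5] [322.8 365.8]
[[ 0.43771608 -0.27274843  0.07354097]]
[ 0.45868201 -0.28924558  0.07295346]
```

The ball is at about x = 0.438 (lever about 1.3 rad). I'll creep on to the stop.

```bash
python3 -m handwheel '[[[-0.03,0,0,0,0,0,255],[-0.04,0,0,0,0,0,255],[-0.04,0,0,0,0,0,255]]]' | grep -E 'pos|force: \['
python3 -m handwheel '[[[-0.02,0,0,0,0,0,255],[-0.02,0,0,0,0,0,255]]]'| grep -E 'pos|force: \['
python3 -m handwheel '[[[-0.02,0,0,0,0,0,255],[-0.02,0,0,0,0,0,255]]]'| grep -E 'pos|force: \['
```

```text
eef_pos: [0.4556, -0.2894, 0.073]
force: [1.6, 0.4, -0.8]
eef_pos: [0.4539, -0.2895, 0.073]
force: [0.1, 0.1, -0.6]
eef_pos: [0.4529, -0.2896, 0.0731]
force: [2.4, 0.6, -2.1]
```

```bash
python3 -m handwheel '[[[-0.015,0,0,0,0,0,255],[-0.015,0,0,0,0,0,255]]]'| grep -E 'pos|force: \['
```

```text
eef_pos: [0.4516, -0.2896, 0.0731]
force: [4.4, 1.7, -0.8]
```

Force is building, so this is the stop. I'll back off to the rear, rise clear and check.

```bash
python3 -m handwheel '[[[0.25,0.05,0,0,0,0,255],[0.4,0.1,0,0,0,0,255],[0.4,0.1,0,0,0,0,255]]]'| grep -E 'pos|force: \['
python3 -m handwheel '[[[0,0,-0.5,0,0,0,255],[0,0,-1,0,0,0,255],[0,0,-1,0,0,0,255]]]'| grep -E 'pos|force: \['
python3 -m handwheel '[[[1,0.3,-0.8,0,0,0,255],[1,0.3,-0.8,0,0,0,255],[1,0.3,-0.8,0,0,0,255]]]'| grep -E 'pos|force: \['
python3 -m handwheel '[[[1,0,-0.5,0,0,0,255],[1,0,-0.5,0,0,0,255],[1,0,-0.5,0,0,0,255]]]'
python3 - <<'E'
from station import cams
import cv2,numpy as np
a=cams.grab_frame("scene")[130:280,160:310];b=cams.grab_frame("side")[235:385,260:410]
cv2.imwrite("pics/c6.png",cv2.resize(np.hstack([a,b]),(800,400),interpolation=3))
E
```

```text
eef_pos: [0.4836, -0.2962, 0.0725]
force: [-0.7, 0.2, 0.3]
eef_pos: [0.4846, -0.2966, 0.1561]
force: [0.5, -0.1, -0.5]
eef_pos: [0.5664, -0.3165, 0.2173]
force: [-0.7, -0.1, -0.3]
t: 15.3
eef_pos: [0.6447, -0.3114, 0.2552]
ee_rot: [-3.141, 0.002, 0.051]
force: [-0.4, -0.1, -0.8]
width: 0.0007
gripper_force: 0.0
```

View pics/c6.png

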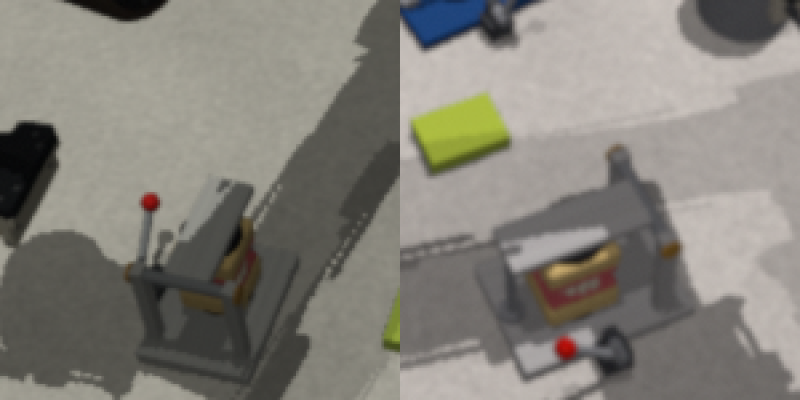

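The ball shows at scene (216,206) and side (323,365.5), which matches a lever angle of 1.4 rad. The arm is level and the base hasn't moved.

```bash
python3 -c "
from station import arm
print(arm.job_done())"
```

```text
the job is handed in; nothing more can be done
None
```

The work articulator's arm is fully closed, its lock lever is all the way over to the front (about 1.4 rad), and its base stayed put; the job was handed in at about 15 s, but no verdict was returned.

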